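# Knock a stuck sample carrier out of its socket with alternating taps

## Robot

A 7-joint arm with a two-finger parallel gripper is mounted at the origin on a cart in front of the work surface, level with it; the furniture and walls round the work are solid. World frame = base frame: x ahead of the robot, y to its left, z up, the work surface at z = 0. Lengths are in mm, angles in degrees, forces in N, time in s.
With the tool pointing down it reaches from about 425 to 875 mm from the base axis. Payload 8.4 kg.
Tool frame: the origin (TCP) lies on the front face of the gripper's body, between the roots of the fingers; the fingertips stand 73 mm ahead of it and the grasp point (between the pads) lies 54 mm ahead of it; z points along the fingers, y is the line along which they close (so a half turn about z gives the same grasp; the last joint's range is limited). The gripper opens to 85 mm and grips with 20 to 120 N. Pads are 22 mm wide; open, the fingers measure 114 mm over their backs; the gripper's body (76 mm by 85 mm) begins 54 mm behind the grasp point. The pads swing forward as they close: fully open they stand 13 mm farther back than shut.
Start: joints at [-73.121, 19.091, 2.286, 83.961, -0.768, 76.965, -3.352], TCP at [249.405, 600.221, 303.908] pointing down, gripper open.
Joint ranges: [-147.57, 147.57], [-21.85, 119.76], [-74.77, 79.35], [14.55, 137.4], [-85.83, 265.84], [4.83, 119.75], [-152.11, 152.11]. Speed limits (degrees/s): [127.2, 127.2, 159.86, 159.86, 180, 180, 180].

## Interface

Orientations are given as a 3x3 rotation matrix whose columns are the frame's x, y, z axes.
In Python, from rig import readout, imaging, hand_in gives the robot as it stands.
- The arm moves only by the shell command python3 -m handwheel 'ROWS'. ROWS is JSON, a list of rows, each a list of 3 entries, a list of its own where there are three numbers: the shift along the world's x, y, z in cm, then the turn, a rotation vector about the world's x, y, z in degrees, then the closure, from -1 (fully open) to 1 (shut), so that 0 is half open. A call has 1 to 20 rows; each row is the pose to reach, as a shift and turn from the pose commanded when the call began; what a row does not reach only later rows make up. A row lasts 1/10 s, in which the tool goes at most 50 mm and 8.59 degrees, less where a joint would pass 70% of its speed; a pose out of reach is approached as far as the arm can. A call with a gripper value outside its range is refused whole. The fingers move at their own pace and stop on an object; the grip force is fixed at half the most. Time passes only in rows, so rows that repeat a pose let the fingers close. It gives the time, the measured TCP pose, the force, the opening and the grip force at its end, in the units of the state.
- readout.sense(): the state, without advancing time (a new reading comes with each control period).
- imaging.camera(name): name is "scene" or "side" or "wrist"; returns (picture, depth): 480x640x3 uint8, blue, green, red; 480x640 float32, mm along the optical axis (not along the pixel's ray), 0 where there is no reading.
- imaging.calibration(name): a dict with "camera_matrix" (3x3 intrinsics, pixels), "rvec" (rotation vector, rad) and "tvec" (3), from world to camera coordinates, as OpenCV has them. Camera axes: x right, y down, z forward; pixel columns grow to the right and rows downward; lengths in mm; the calibration is good to about 2 mm. A picture is of the moment at which its call begins: read the wrist's pose just before it. calibration takes no time and is no camera call; for the wrist camera it gives the pose at the moment of the call.
- hand_in(): hands the job in; it is judged then, once.
The state is a dict: "time_s": time; "joint_pos": joint angles; "joint_vel": joint speeds; "joint_torque": joint torques, N m; "position": TCP position; "eef_rot": TCP orientation; "contact_force": force on the tool from outside, world axes, zero at the start; "moment": the same for the moment, N m; "width": opening from 0.0 (shut) to 1.0 (fully open); "grasp_force": force on a finger pad.
Only numpy, scipy, OpenCV 4.12 (cv2) and the standard library are available. Lean on these libraries where they do the work, as an engineer would, in place of code of your own. Each camera call takes 0.05 s, during which the arm holds its last target. There are 200 camera calls.

## Task

The crossbar sample carrier of one of the two small dipping stands is stuck up in its socket. Take the short mallet by its handle and tap the carrier's two arms down in turn, left and right alternately, a little at a time so that the bar never cocks badly, until the carrier has come out of the socket and lies flat on the rubber pad below. Touch the carrier only with the mallet, leave the other stand alone, and finally stand the mallet upright on the worktop, head down.

Things in the scene. Friction and masses are not known exactly. Their poses are not given: they have to be found in the camera images.
- mallet: Short mallet standing head down: white head, 36 mm across, 40 mm high; round wooden handle above it, 20 mm across, 55 mm long; 0.15 kg. Origin: centre of the head's flat lower (striking) face, z up along the handle. Held by the handle it strikes straight down; fingertips close above the head can bear on it. Stands left or right of the stands.
- carrier: The stuck carrier: aluminium bar 140 x 28 x 12 mm, a plug 26 mm across and 20 mm high on its middle, tight in the socket above. Origin: centre of the bar's top face; y along the bar, z up. Tap the arms at y = +50 and -50 mm. 7 N moves the tapped arm down; it stays there, the other stays put, the bar tilts. Over 10 degrees (17 mm between the arms) spoils it; steps of 10 mm are good.
- pad (a point): Centre of the top of the rubber pad (50 x 150 mm, 14 mm above the worktop) under the stuck carrier; y along the bar, x to the column 41 to 63 mm behind. The bar's top starts level, 46 mm above this point, and is 12 mm above it when down. The socket head over the bar's middle is 44 mm across; the stand is 106 mm high.
- stand_b: The other, identical stand, whose carrier already lies on its pad: leave it alone. Base 120 x 160 mm, 106 mm high. Origin: on the worktop under the socket; y along its bar, x to its column.
Things that resemble listed ones, but are neither listed nor needed, are in the scene too. Several things have the shape of the mallet; the one meant has the colours described above.

How it is judged:
By the outcome, as a careful person would: the job done as asked, in the order asked, and still so for the second after the job is handed in, with the robot touching nothing.
It also fails if it takes over 64 s, if anything falls off the work surface, if the arm or the gripper's body presses on something with over 40 N, if the wrist force passes 120 N, or if a joint passes its speed limit or range.

## Working session

There is one attempt and no reset: what is moved stays moved. The work goes in short steps, Python scripts to look and compute and a shell command to move; the robot and the scene stay as the last step left them, time stands still between calls to the robot, and variables do not carry over. Pictures are saved under pics/ and viewed, at most 10 in all, crops included, and the job is handed in when it is done.

```bash
mkdir -p pics
cat > h.py <<'E'
import numpy as np,cv2
from rig import readout,imaging,hand_in
def cap(n,tag):
    c=imaging.calibration(n);p,d=imaging.camera(n)
    cv2.imwrite(f'pics/{tag}.png',p);np.savez(f'pics/{tag}.npz',p=p,d=d,K=c['camera_matrix'],r=np.array(c['rvec'],float),t=np.array(c['tvec'],float))
def cloud(tag):
    f=np.load(f'pics/{tag}.npz');K=np.array(f['K']);d=f['d'];R=cv2.Rodrigues(f['r'])[0]
    v,u=np.mgrid[:480,:640];P=np.stack([(u-K[0,2])/K[0,0]*d,(v-K[1,2])/K[1,1]*d,d],-1)
    W=(P-f['t'].ravel())@R;W[d==0]=np.nan
    return f['p'],W
E
python3 - <<'E'
from h import *
cap('scene','scene0');cap('side','side0')
s=readout.sense();print(s['time_s'],s['position'],s['eef_rot'],s['width'],s['contact_force'])
E
```

```text
0.1 [249.28082168 599.97146278 303.11444399] [[-9.23476486e-01  3.83654729e-01 -4.77589909e-04]
 [ 3.83655017e-01  9.23475476e-01 -1.36857889e-03]
 [-8.40191936e-05 -1.44708019e-03 -9.99998949e-01]] 0.9995117479784315 [-0.2603293  -0.43477694 -0.14510743]
```

View pics/scene0.png

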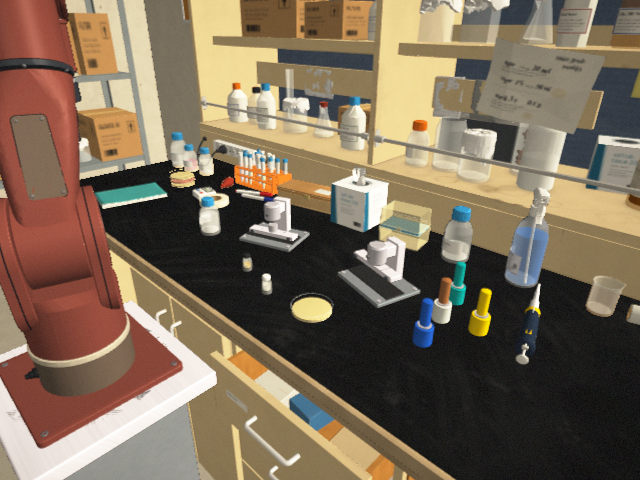

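View pics/side0.png

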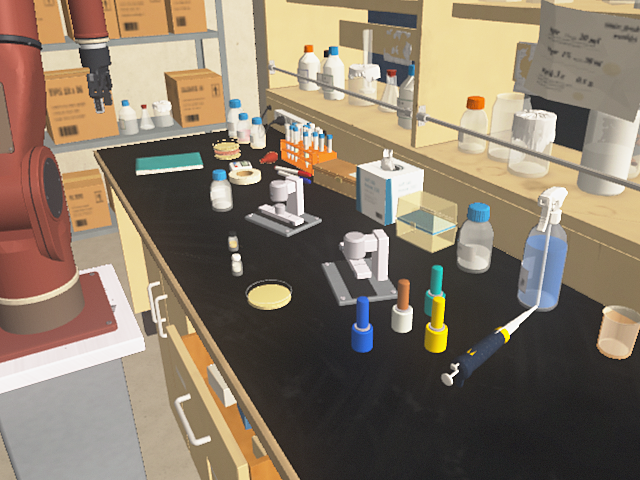

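The scene picture shows five mallet shapes: blue (424,325), white head with brown handle (443,300), teal (458,285) and yellow (480,312). The white and brown one fits the description. The stands are at (275,222) and (380,270). I'll enlarge a crop to confirm the mallet and to see which carrier is stuck.

Run:
```python
from h import *
p,W=cloud('side0');q,V=cloud('scene0')
a=cv2.resize(p[165:365,225:465],None,fx=3,fy=3,interpolation=cv2.INTER_CUBIC)
cv2.imwrite('pics/c1.png',a)
for nm,W,pts in(('side',W,[(402,325),(403,285),(362,338),(435,340),(355,240),(380,235),(330,290),(283,185),(280,215)]),('scene',V,[(443,315),(445,288),(380,250),(400,240),(275,210),(285,205)])):
  for u,v in pts: print(nm,u,v,np.round(W[v,u]))
```

```text
side 402 325 [ 550. -375.   15.]
side 403 285 [ 553. -369.   92.]
side 362 338 [ 460. -388.   29.]
side 435 340 [ 562. -449.   26.]
side 355 240 [ 561. -200.  103.]
side 380 235 [ 617. -201.  101.]
side 330 290 [ 512. -186.   -1.]
side 283 185 [568. 144. 105.]
side 280 215 [560. 154.  24.]
scene 443 315 [ 544. -372.   21.]
scene 445 288 [ 550. -364.   79.]
scene 380 250 [ 557. -200.  100.]
scene 400 240 [ 625. -205.  102.]
scene 275 210 [558. 147.  94.]
scene 285 205 [612. 167.  87.]
```

View pics/c1.png

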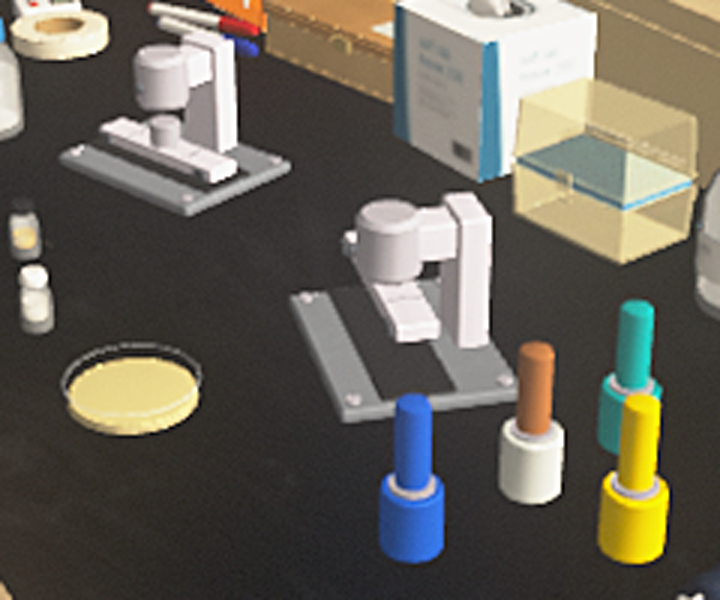

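The crop shows the white head and wooden handle mallet at (530,430), which is the one meant. The near stand at (400,300) has its bar held up under the socket, so it's the stuck one. The far stand's bar lies on its pad. Next I'll fit their poses from the depth.

Run:
```python
from h import *
def fitc(X):
    A=np.c_[2*X,np.ones(len(X))];s=np.linalg.lstsq(A,(X**2).sum(1),rcond=None)[0];return s[:2],np.sqrt(s[2]+s[:2]@s[:2])
for t in('side0','scene0'):
    p,W=cloud(t);M=W.reshape(-1,3);M=M[~np.isnan(M[:,0])];C=p.reshape(-1,3)[~np.isnan(W.reshape(-1,3)[:,0])].astype(int)
    reg=lambda c,r,z0,z1:M[(np.hypot(M[:,0]-c[0],M[:,1]-c[1])<r)&(M[:,2]>z0)&(M[:,2]<z1)]
    print(t,'table z',np.median(M[(M[:,0]>400)&(M[:,0]<650)&(np.abs(M[:,1]+50)<60)][:,2]))
    for nm,c in(('mal',(560,-372)),('blue',(468,-385)),('yel',(568,-448)),('teal',(620,-375))):
        h=reg(c,35,5,36);k=reg(c,35,50,90);o=[]
        for X in(h,k): o+= [np.round(fitc(X[:,:2])[0]),round(fitc(X[:,:2])[1],1)] if len(X)>10 else [len(X)]
        print(nm,o)
    T=reg((560,-200),120,99,112); print('tops',len(T),np.round(T.mean(0)), np.median(T[:,2]))
    hd=reg((560,-200),24,70,98); print('head',len(hd),fitc(hd[:,:2]))
    cl=T[T[:,0]>598]; print('col top',cl.min(0),cl.max(0))
    b=reg((560,-200),85,55,64); b=b[b[:,0]<592]; 
    print('bar',len(b),b.mean(0),b.min(0),b.max(0)); 
    r=cv2.minAreaRect(b[:,:2].astype(np.float32));print(r)
    g=reg((560,-200),115,4,12);print('base',cv2.minAreaRect(g[:,:2].astype(np.float32)),np.median(g[:,2]))
```

```text
side0 table z -0.8580546585303909
mal [array([ 558., -362.]), np.float64(16.5), array([ 558., -363.]), np.float64(7.8)]
blue [array([ 468., -376.]), np.float64(16.1), array([ 468., -376.]), np.float64(8.0)]
yel [array([ 574., -436.]), np.float64(16.7), array([ 574., -436.]), np.float64(8.2)]
teal [array([ 636., -351.]), np.float64(14.1), array([ 637., -353.]), np.float64(7.8)]
tops 338 [ 585. -196.  103.] 103.29401922540491
head 290 (array([ 568.33934219, -186.84437336]), np.float64(20.63775368153153))
col top [ 598.69673809 -224.03902852   99.09329161] [ 631.9068453  -180.43654677  104.80311405]
bar 289 [ 555.52986717 -221.25649095   58.66520064] [ 534.84499766 -259.5911945    55.04643669] [ 579.11833449 -119.01050279   63.90467704]
((564.3849487304688, -188.33961486816406), (140.50289916992188, 33.712459564208984), 76.16695404052734)
base ((575.0802001953125, -189.78216552734375), (164.7512969970703, 119.93737030029297), 74.24150085449219) 8.962422662392388
scene0 table z -1.0098989587097464
mal [array([ 557., -361.]), np.float64(16.7), array([ 557., -362.]), np.float64(8.3)]
blue [array([ 467., -374.]), np.float64(16.8), array([ 467., -374.]), np.float64(8.9)]
yel [array([ 573., -434.]), np.float64(16.8), array([ 573., -435.]), np.float64(8.5)]
teal [array([ 636., -352.]), np.float64(15.0), array([ 637., -351.]), np.float64(7.9)]
tops 263 [ 583. -193.  103.] 102.99342634772985
head 214 (array([ 567.81296416, -186.4244358 ]), np.float64(20.704199319149602))
col top [ 601.67354484 -223.04305012   99.01326742] [ 629.97685162 -177.2669459   104.95254305]
bar 314 [ 558.67006546 -200.21190404   58.50791969] [ 532.08426297 -255.51912543   55.06105415] [ 591.2648575  -116.19154571   63.92958808]
((563.9110717773438, -185.89027404785156), (139.6507568359375, 35.173824310302734), 75.3724136352539)
base ((574.4454345703125, -188.296630859375), (163.2645721435547, 121.51403045654297), 74.25373077392578) 8.942409478286745
```

```bash
python3 -m handwheel '[[[35,-50,0],[0,0,-42],-1],[[35,-50,0],[0,0,-42],-1],[[35,-50,0],[0,0,-42],-1],[[35,-50,0],[0,0,-42],-1],[[35,-50,0],[0,0,-42],-1],[[35,-50,0],[0,0,-42],-1],[[35,-50,0],[0,0,-42],-1],[[35,-50,0],[0,0,-42],-1],[[35,-50,0],[0,0,-42],-1],[[35,-50,0],[0,0,-42],-1],[[35,-50,0],[0,0,-42],-1],[[35,-50,0],[0,0,-42],-1],[[35,-50,0],[0,0,-42],-1]]' && python3 -m handwheel '[[[-4.2,-46.2,-7.4],[0,0,-41],-1],[[-4.2,-46.2,-7.4],[0,0,-41],-1],[[-4.2,-46.2,-7.4],[0,0,-41],-1],[[-4.2,-46.2,-7.4],[0,0,-41],-1],[[-4.2,-46.2,-7.4],[0,0,-41],-1],[[-4.2,-46.2,-7.4],[0,0,-41],-1],[[-4.2,-46.2,-7.4],[0,0,-41],-1],[[-4.2,-46.2,-7.4],[0,0,-41],-1],[[-4.2,-46.2,-7.4],[0,0,-41],-1],[[-4.2,-46.2,-7.4],[0,0,-41],-1],[[-4.2,-46.2,-7.4],[0,0,-41],-1],[[-4.2,-46.2,-7.4],[0,0,-41],-1]]'
python3 - <<'E'
from h import *
s=readout.sense();print(s['time_s'],s['position'],s['eef_rot'],s['width'])
cap('wrist','w1')
p,W=cloud('w1');print(np.nanmedian(W[...,2]))
m=np.abs(W[...,2]-93)<5;d=m&(np.hypot(W[...,0]-557,W[...,1]+362)<25);print(d.sum(),W[d].mean(0),W[d].max(0),W[d].min(0))
E
```

```text
time_s: 1.4
position: [601.5, 93.4, 303.7]
eef_rot: [[-0.422, 0.906, 0.001], [0.906, 0.422, -0.003], [-0.003, -0.001, -1.0]]
contact_force: [0.1, 0.5, 0.3]
width: 0.997
grasp_force: 0.0
time_s: 2.6
position: [557.4, -361.4, 229.4]
eef_rot: [[0.269, 0.963, -0.001], [0.963, -0.269, 0.001], [0.001, -0.001, -1.0]]
contact_force: [0.3, 0.3, -0.7]
width: 1.007
grasp_force: 0.0
2.6 [ 557.38094556 -361.39780718  229.37345465] [[ 2.68786629e-01  9.63199416e-01 -7.96065434e-04]
 [ 9.63199592e-01 -2.68786030e-01  7.84704474e-04]
 [ 5.41855624e-04 -9.77687972e-04 -9.99999375e-01]] 1.0065713725339835
1.1826277421529938
1100 [ 559.04082756 -357.6425151    94.77337541] [ 568.40289892 -349.07297198   97.39407279] [ 549.0572337  -367.91553325   88.00953694]
```

View pics/w1.png

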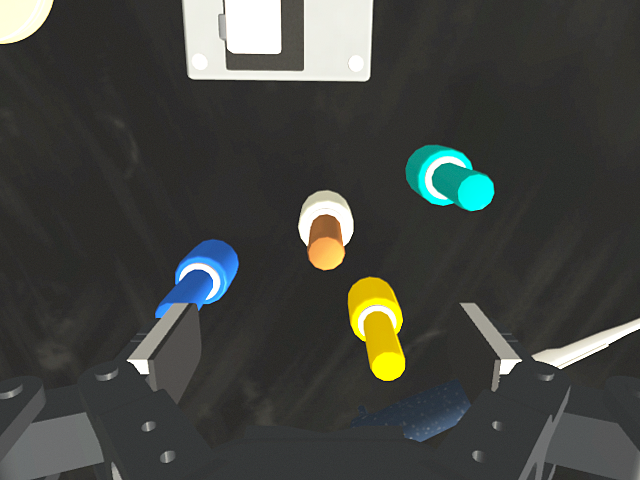

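The wrist view shows the mallet handle top at (326,252), centred between the fingers (inner edges at columns 197 and 460). The neighbours are clear of the fingers, so I'll descend and grip.

```bash
python3 -m handwheel '[[[0.1,0.1,-4],[0,0,0],-1],[[0.1,0.1,-8],[0,0,0],-1],[[0.1,0.1,-10.5],[0,0,0],-1],[[0.1,0.1,-11.3],[0,0,0],-1],[[0.1,0.1,-11.3],[0,0,0],-1],[[0.1,0.1,-11.3],[0,0,0],1],[[0.1,0.1,-11.3],[0,0,0],1],[[0.1,0.1,-11.3],[0,0,0],1],[[0.1,0.1,-11.3],[0,0,0],1],[[0.1,0.1,-11.3],[0,0,0],1],[[0.1,0.1,-11.3],[0,0,0],1],[[0.1,0.1,-11.3],[0,0,0],1],[[0.1,0.1,-11.3],[0,0,0],1],[[0.1,0.1,-11.3],[0,0,0],1],[[0.1,0.1,-11.3],[0,0,0],1]]'
```

```text
time_s: 4.15
position: [558.6, -361.0, 117.6]
eef_rot: [[0.268, 0.963, 0.001], [0.963, -0.268, -0.0], [0.0, 0.001, -1.0]]
contact_force: [-1.5, 0.8, 5.8]
width: 0.219
grasp_force: 58.4
```

```bash
python3 -m handwheel '[[[0,0,2],[0,0,0],1],[[0,0,6],[0,0,0],1],[[0,0,10],[0,0,0],1],[[0,0,12],[0,0,0],1],[[-0.4,4,12],[0,0,0],1],[[-0.4,8,12],[0,0,0],1],[[-0.4,11,12],[0,0,0],1],[[-0.4,12.6,12],[0,0,0],1],[[-0.4,12.6,12],[0,0,0],1],[[-0.4,12.6,12],[0,0,0],1]]'
python3 - <<'E'
from h import *
for n in('wrist','side','scene'): cap(n,n+'2')
p=np.hstack([cv2.resize(cv2.imread('pics/wrist2.png'),(400,300)),cv2.resize(cv2.imread('pics/side2.png')[140:320,270:510],(400,300))])
cv2.imwrite('pics/c2.png',p)
for t in('wrist2','side2','scene2'):
    q,W=cloud(t);d=(np.hypot(W[...,0]-554,W[...,1]+235)<30)&(W[...,2]>112)&(W[...,2]<165)
    X=W[d];print(t,d.sum())
    if d.sum()>20:
        A=np.c_[2*X[:,:2],np.ones(len(X))];s=np.linalg.lstsq(A,(X[:,:2]**2).sum(1),rcond=None)[0];print('head c',s[:2],np.sqrt(s[2]+s[:2]@s[:2]),X[:,2].min(),X[:,2].max())
q,W=cloud('wrist2')
b=np.abs(W[...,2]-60)<5;b&=(np.hypot(W[...,0]-567,W[...,1]+187)<85)
print('bar wrist',b.sum(),cv2.minAreaRect(W[b][:,:2].astype(np.float32)),np.median(W[b][:,2]))
E
```

```text
time_s: 5.15
position: [554.3, -234.9, 236.9]
eef_rot: [[0.268, 0.963, -0.0], [0.963, -0.268, -0.0], [-0.0, -0.0, -1.0]]
contact_force: [-0.3, -0.5, -1.3]
width: 0.219
grasp_force: 59.0
wrist2 3729
head c [ 556.32302076 -226.88095639] 11.271330313738634 121.65565849313627 164.99702488814808
side2 467
head c [ 553.65739743 -238.43648482] 15.084618746648466 118.72676132317936 164.88311268635175
scene2 357
head c [ 551.61823969 -237.51163057] 14.857012996519542 118.71860147825775 164.99995715078444
bar wrist 6807 ((582.2297973632812, -182.00711059570312), (129.82579040527344, 61.82230758666992), 73.56414031982422) 60.602741761443674
```

View pics/c2.png

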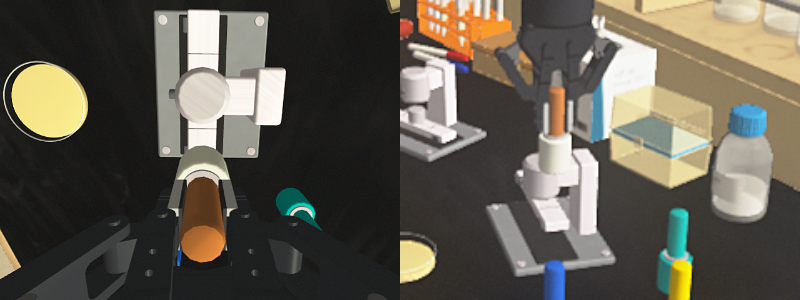

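The mallet hangs upright and lines up with the bar: bar at column 203, mallet at column 202 in the left half. I'll make the first tap, on the −50 arm, about 9 mm down.

```bash
python3 -m handwheel '[[[0,0,-3],[0,0,0],1],[[0,0,-5],[0,0,0],1],[[0,0,-5.6],[0,0,0],1],[[0,0,-5.9],[0,0,0],1],[[0,0,-6.2],[0,0,0],1],[[0,0,-6.5],[0,0,0],1],[[0,0,-6.7],[0,0,0],1],[[0,0,-6.7],[0,0,0],1]]'
cat >> h.py <<'E'
def arms(tag):
    for n in('side','scene'):
        cap(n,n+tag);q,W=cloud(n+tag)
        c=np.array([567,-187.]);u=np.array([.267,.964]);x=np.array([.964,-.267])
        D=W[...,:2]-c;y=D@u;xx=D@x;z=W[...,2]
        o=[]
        for a,b in((-68,-55),(-55,-35),(35,55),(55,68)):
            k=(y>a)&(y<b)&(np.abs(xx)<9)&(z>18)&(z<68);o.append((int(k.sum()),round(float(np.median(z[k])),1) if k.sum() else None))
        print(n,o)
E
python3 -m handwheel '[[[0,0,3],[0,0,0],1],[[0,0,6.7],[0,0,0],1],[[0,0,6.7],[0,0,0],1]]'
python3 - <<'E'
from h import *
arms('3')
E
```

```text
time_s: 6.1
position: [554.7, -235.6, 171.1]
eef_rot: [[0.269, 0.963, 0.001], [0.963, -0.269, -0.001], [-0.0, 0.001, -1.0]]
contact_force: [-2.9, -0.4, 3.9]
width: 0.217
grasp_force: 59.6
time_s: 6.4
position: [556.6, -236.3, 242.3]
eef_rot: [[0.269, 0.963, 0.008], [0.963, -0.269, -0.002], [0.0, 0.009, -1.0]]
contact_force: [-0.1, -0.5, -1.5]
width: 0.212
grasp_force: 59.2
side [(66, 49.3), (50, 52.3), (1, 60.3), (6, 59.9)]
scene [(53, 49.7), (40, 51.9), (26, 58.8), (22, 59.5)]
```

Arm −50 is down 9 mm. Next is the +50 arm, down about 17 mm, which leaves it roughly 9 mm lower than −50.

```bash
python3 -m handwheel '[[[0,0,1],[0,0,0],1],[[1.4,4.8,1],[0,0,0],1],[[2.7,9.6,1],[0,0,0],1],[[2.7,9.6,0],[0,0,0],1],[[2.7,9.6,0],[0,0,0],1],[[2.7,9.6,0],[0,0,0],1],[[2.7,9.6,-3],[0,0,0],1],[[2.7,9.6,-5],[0,0,0],1],[[2.7,9.6,-5.6],[0,0,0],1],[[2.7,9.6,-6],[0,0,0],1],[[2.7,9.6,-6.4],[0,0,0],1],[[2.7,9.6,-6.8],[0,0,0],1],[[2.7,9.6,-7.2],[0,0,0],1],[[2.7,9.6,-7.5],[0,0,0],1],[[2.7,9.6,-7.5],[0,0,0],1]]'
python3 -m handwheel '[[[0,0,3],[0,0,0],1],[[0,0,7],[0,0,0],1],[[0,0,7.5],[0,0,0],1],[[0,0,7.5],[0,0,0],1]]'
python3 - <<'E'
from h import *
arms('4')
E
```

```text
time_s: 8.0
position: [581.9, -139.4, 162.5]
eef_rot: [[0.269, 0.963, 0.002], [0.963, -0.269, -0.001], [-0.0, 0.002, -1.0]]
contact_force: [-0.1, -1.3, 1.3]
width: 0.22
grasp_force: 59.5
time_s: 8.4
position: [582.2, -138.6, 238.2]
eef_rot: [[0.268, 0.963, 0.003], [0.963, -0.268, 0.001], [0.001, 0.003, -1.0]]
contact_force: [0.8, -0.6, -1.6]
width: 0.218
grasp_force: 59.1
side [(53, 51.6), (43, 51.7), (0, None), (5, 41.5)]
scene [(42, 52.5), (35, 51.2), (21, 42.7), (16, 41.5)]
```

```bash
python3 -m handwheel '[[[0,0,1],[0,0,0],1],[[-1.4,-4.8,1],[0,0,0],1],[[-2.7,-9.6,1],[0,0,0],1],[[-2.7,-9.6,0],[0,0,0],1],[[-2.7,-9.6,0],[0,0,0],1],[[-2.7,-9.6,0],[0,0,0],1],[[-2.7,-9.6,-3],[0,0,0],1],[[-2.7,-9.6,-6],[0,0,0],1],[[-2.7,-9.6,-6.6],[0,0,0],1],[[-2.7,-9.6,-7],[0,0,0],1],[[-2.7,-9.6,-7.4],[0,0,0],1],[[-2.7,-9.6,-7.8],[0,0,0],1],[[-2.7,-9.6,-8.2],[0,0,0],1],[[-2.7,-9.6,-8.4],[0,0,0],1],[[-2.7,-9.6,-8.4],[0,0,0],1]]'
python3 -m handwheel '[[[0,0,3],[0,0,0],1],[[0,0,7],[0,0,0],1],[[0,0,8.4],[0,0,0],1],[[0,0,8.4],[0,0,0],1]]'
python3 - <<'E'
from h import *
arms('5')
E
```

```text
time_s: 10.0
position: [555.2, -234.7, 153.7]
eef_rot: [[0.268, 0.963, 0.002], [0.963, -0.268, -0.0], [0.0, 0.002, -1.0]]
contact_force: [0.9, 2.2, 2.4]
width: 0.218
grasp_force: 59.7
time_s: 10.4
position: [555.2, -235.7, 239.1]
eef_rot: [[0.269, 0.963, 0.004], [0.963, -0.269, -0.001], [0.0, 0.004, -1.0]]
contact_force: [0.2, -0.1, -2.6]
width: 0.216
grasp_force: 59.2
side [(65, 31.3), (51, 34.1), (4, 39.8), (5, 42.7)]
scene [(52, 32.2), (39, 34.4), (34, 41.8), (21, 43.4)]
```

```bash
python3 -m handwheel '[[[0,0,1],[0,0,0],1],[[1.4,4.8,1],[0,0,0],1],[[2.7,9.6,1],[0,0,0],1],[[2.7,9.6,0],[0,0,0],1],[[2.7,9.6,0],[0,0,0],1],[[2.7,9.6,0],[0,0,0],1],[[2.7,9.6,-4],[0,0,0],1],[[2.7,9.6,-7],[0,0,0],1],[[2.7,9.6,-7.6],[0,0,0],1],[[2.7,9.6,-8],[0,0,0],1],[[2.7,9.6,-8.4],[0,0,0],1],[[2.7,9.6,-8.8],[0,0,0],1],[[2.7,9.6,-9.1],[0,0,0],1],[[2.7,9.6,-9.2],[0,0,0],1],[[2.7,9.6,-9.2],[0,0,0],1]]'
python3 -m handwheel '[[[0,0,3],[0,0,0],1],[[0,0,7],[0,0,0],1],[[0,0,9.2],[0,0,0],1],[[0,0,9.2],[0,0,0],1]]'
python3 - <<'E'
from h import *
arms('6')
E
```

```text
time_s: 12.0
position: [582.1, -139.7, 146.2]
eef_rot: [[0.269, 0.963, 0.002], [0.963, -0.269, -0.001], [-0.0, 0.002, -1.0]]
contact_force: [-1.3, -2.0, 3.7]
width: 0.216
grasp_force: 60.0
time_s: 12.4
position: [583.2, -139.3, 240.9]
eef_rot: [[0.268, 0.963, 0.007], [0.963, -0.268, 0.0], [0.002, 0.007, -1.0]]
contact_force: [0.1, 0.0, -1.5]
width: 0.218
grasp_force: 59.3
side [(52, 34.1), (39, 34.1), (13, 27.4), (14, 25.5)]
scene [(39, 34.3), (35, 34.4), (29, 26.9), (20, 25.9)]
```

Now −50 all the way down.

```bash
python3 -m handwheel '[[[0,0,1],[0,0,0],1],[[-1.4,-4.8,1],[0,0,0],1],[[-2.7,-9.6,1],[0,0,0],1],[[-2.7,-9.6,0],[0,0,0],1],[[-2.7,-9.6,0],[0,0,0],1],[[-2.7,-9.6,0],[0,0,0],1],[[-2.7,-9.6,-4],[0,0,0],1],[[-2.7,-9.6,-7.5],[0,0,0],1],[[-2.7,-9.6,-8.2],[0,0,0],1],[[-2.7,-9.6,-8.6],[0,0,0],1],[[-2.7,-9.6,-9],[0,0,0],1],[[-2.7,-9.6,-9.2],[0,0,0],1],[[-2.7,-9.6,-9.3],[0,0,0],1],[[-2.7,-9.6,-9.3],[0,0,0],1]]'
python3 -m handwheel '[[[0,0,3],[0,0,0],1],[[0,0,7],[0,0,0],1],[[0,0,9.3],[0,0,0],1],[[0,0,9.3],[0,0,0],1]]'
python3 - <<'E'
from h import *
arms('7')
E
```

```text
time_s: 13.9
position: [555.3, -234.7, 144.8]
eef_rot: [[0.268, 0.963, 0.002], [0.963, -0.268, -0.0], [0.0, 0.002, -1.0]]
contact_force: [2.3, 2.2, 3.9]
width: 0.223
grasp_force: 59.9
time_s: 14.3
position: [555.4, -236.3, 240.4]
eef_rot: [[0.269, 0.963, 0.005], [0.963, -0.269, -0.002], [-0.0, 0.006, -1.0]]
contact_force: [0.1, -0.8, -2.1]
width: 0.216
grasp_force: 59.4
side [(50, 25.5), (51, 26.3), (21, 26.6), (17, 26.0)]
scene [(37, 26.2), (38, 26.6), (30, 26.5), (22, 26.8)]
```

Both arms read about 26 mm, which is flat. I'll press each one firmly once more to make sure it's seated.

```bash
python3 -m handwheel '[[[0,0,-5],[0,0,0],1],[[0,0,-8.8],[0,0,0],1],[[0,0,-9.3],[0,0,0],1],[[0,0,-9.5],[0,0,0],1],[[0,0,-9.6],[0,0,0],1],[[0,0,-9.6],[0,0,0],1]]'
python3 -m handwheel '[[[0,0,4],[0,0,0],1],[[0,0,9.6],[0,0,0],1],[[0,0,10.6],[0,0,0],1],[[1.4,4.8,10.6],[0,0,0],1],[[2.7,9.6,10.6],[0,0,0],1],[[2.7,9.6,9.6],[0,0,0],1],[[2.7,9.6,9.6],[0,0,0],1],[[2.7,9.6,5],[0,0,0],1],[[2.7,9.6,1],[0,0,0],1],[[2.7,9.6,0.3],[0,0,0],1],[[2.7,9.6,0.1],[0,0,0],1],[[2.7,9.6,0],[0,0,0],1],[[2.7,9.6,0],[0,0,0],1]]'
python3 -m handwheel '[[[0,0,5],[0,0,0],1],[[0,0,9.6],[0,0,0],1],[[0,0,10.6],[0,0,0],1],[[-2.7,-9.6,10.6],[0,0,0],1],[[-2.7,-9.6,10.6],[0,0,0],1],[[-2.7,-9.6,10.6],[0,0,0],1],[[-2.3,-22.2,10.6],[0,0,0],1],[[-2.3,-22.2,10.6],[0,0,0],1],[[-2.3,-22.2,10.6],[0,0,0],1],[[-2.3,-22.2,10.6],[0,0,0],1]]'
python3 - <<'E'
from h import *
arms('8')
cv2.imwrite('pics/c8.png',np.hstack([cv2.resize(cv2.imread('pics/side8.png')[180:360,270:510],(400,300),interpolation=2),cv2.resize(cv2.imread('pics/scene8.png')[200:350,310:510],(400,300),interpolation=2)]))
q,W=cloud('side8');d=(np.hypot(W[...,0]-558,W[...,1]+361)<40)&(W[...,2]<150);print(np.nanmin(W[d&(W[...,2]>60)][:,2]))
E
```

```text
time_s: 15.0
position: [553.7, -234.8, 140.0]
eef_rot: [[0.269, 0.963, -0.002], [0.963, -0.269, 0.0], [-0.0, -0.002, -1.0]]
contact_force: [-0.8, -0.2, -1.1]
width: 0.218
grasp_force: 59.6
time_s: 16.3
position: [582.2, -139.5, 142.6]
eef_rot: [[0.269, 0.963, 0.002], [0.963, -0.269, -0.0], [0.0, 0.002, -1.0]]
contact_force: [-0.6, -0.4, -1.3]
width: 0.215
grasp_force: 59.6
time_s: 17.3
position: [556.4, -366.0, 247.6]
eef_rot: [[0.275, 0.962, -0.0], [0.962, -0.275, -0.003], [-0.003, 0.001, -1.0]]
contact_force: [-0.2, -0.2, -1.5]
width: 0.218
grasp_force: 59.6
side [(54, 24.5), (43, 25.3), (24, 25.5), (12, 24.9)]
scene [(32, 24.6), (39, 25.0), (32, 24.9), (20, 24.9)]
131.7634119407269
```

View pics/c8.png

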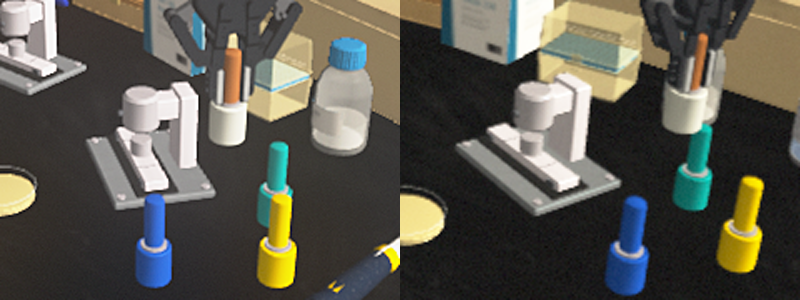

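The carrier lies flat on its pad, with the bar at crop (150,160) left and (530,160) right. Its plug is clear of the socket and stand B is undisturbed. Next I'll lower the mallet back to its old spot between the blue, teal and yellow ones.

```bash
python3 -m handwheel '[[[0,0,-4],[0,0,0],1],[[0,0,-8],[0,0,0],1],[[0,0,-11],[0,0,0],1],[[0,0,-12],[0,0,0],1],[[0,0,-12.4],[0,0,0],1],[[0,0,-12.4],[0,0,0],1],[[0,0,-12.4],[0,0,0],1]]'
python3 - <<'E'
from h import *
cap('side','side9');q,W=cloud('side9')
y,x=np.mgrid[:480,:640]
d=(np.hypot(W[...,0]-558,W[...,1]+361)<24)&(q.min(-1)>110);X=W[d];print(d.sum(),np.percentile(X[:,2],[0,1,5,95,100]),readout.sense()['position'])
# stand_b bar for reference height
k=(np.hypot(W[...,0]-567,W[...,1]-150)<110)&(W[...,2]>18)&(W[...,2]<30);print('B bar',k.sum(),np.median(W[k][:,2]))
E
```

```text
time_s: 18.1
position: [559.3, -361.2, 124.8]
eef_rot: [[0.268, 0.963, 0.002], [0.963, -0.268, -0.001], [-0.0, 0.003, -1.0]]
contact_force: [-0.5, -0.4, -0.8]
width: 0.217
grasp_force: 59.6
605 [ 9.39869354 12.09305483 15.07236721 83.99561949 92.42258284] [ 559.21189376 -361.19607598  124.73864799]
B bar 410 24.3159724087663
```

```bash
python3 -m handwheel '[[[0,0,-0.3],[0,0,0],1],[[0,0,-0.5],[0,0,0],1],[[0,0,-0.5],[0,0,0],1],[[0,0,-0.5],[0,0,0],1],[[0,0,-0.5],[0,0,0],1]]'
python3 -m handwheel '[[[0,0,-0.1],[0,0,0],1],[[0,0,-0.1],[0,0,0],1],[[0,0,-0.1],[0,0,0],1]]'
```

```text
time_s: 18.65
position: [558.4, -360.8, 117.9]
eef_rot: [[0.268, 0.963, -0.0], [0.963, -0.268, -0.0], [-0.0, -0.0, -1.0]]
contact_force: [-0.5, -1.2, -1.4]
width: 0.218
grasp_force: 59.6
time_s: 18.95
position: [558.4, -360.8, 116.9]
eef_rot: [[0.268, 0.963, -0.0], [0.963, -0.268, 0.0], [0.0, -0.0, -1.0]]
contact_force: [-0.5, 0.6, -1.3]
width: 0.217
grasp_force: 59.6
```

```bash
for i in 1 ; do python3 -m handwheel '[[[0,0,-0.1],[0,0,0],1],[[0,0,-0.1],[0,0,0],1],[[0,0,-0.1],[0,0,0],1]]'; done; python3 -m handwheel '[[[0,0,-0.05],[0,0,0],1],[[0,0,-0.1],[0,0,0],1],[[0,0,-0.1],[0,0,0],1]]'
```

```text
time_s: 19.25
position: [558.4, -360.7, 115.8]
eef_rot: [[0.268, 0.963, -0.0], [0.963, -0.268, 0.0], [0.0, -0.0, -1.0]]
contact_force: [0.6, -0.6, -1.8]
width: 0.213
grasp_force: 59.6
time_s: 19.55
position: [558.4, -360.8, 114.8]
eef_rot: [[0.268, 0.963, -0.0], [0.963, -0.268, 0.0], [0.0, -0.0, -1.0]]
contact_force: [0.3, 0.4, -1.6]
width: 0.221
grasp_force: 59.6
```

```bash
python3 -m handwheel '[[[0,0,-0.05],[0,0,0],1],[[0,0,-0.1],[0,0,0],1],[[0,0,-0.1],[0,0,0],1]]'; python3 -m handwheel '[[[0,0,-0.05],[0,0,0],1],[[0,0,-0.1],[0,0,0],1],[[0,0,-0.1],[0,0,0],1]]'
```

```text
time_s: 19.85
position: [558.4, -360.8, 114.1]
eef_rot: [[0.268, 0.963, 0.0], [0.963, -0.268, 0.0], [0.0, 0.0, -1.0]]
contact_force: [-1.1, 0.8, 1.1]
width: 0.216
grasp_force: 60.1
time_s: 20.15
position: [558.5, -360.9, 114.0]
eef_rot: [[0.268, 0.963, 0.001], [0.963, -0.268, 0.0], [0.0, 0.001, -1.0]]
contact_force: [-3.5, 3.1, 9.6]
width: 0.218
grasp_force: 61.1
```

Run:
```python
from h import *
cap('side','side10');q,W=cloud('side10')
d=(np.hypot(W[...,0]-558,W[...,1]+361)<24)&(q.min(-1)>110);X=W[d];print(np.percentile(X[:,2],[0,1,5,95,100]))
```

```text
[ 0.31365831  1.51462678  3.9410071  73.30523075 83.45016956]
```

The mallet touched down at TCP 114, with 9.6 N. I'll ease back 1 mm, open and retreat straight up.

```bash
python3 -m handwheel '[[[0,0,0.05],[0,0,0],1],[[0,0,0.1],[0,0,0],1],[[0,0,0.1],[0,0,0],0.3],[[0,0,0.1],[0,0,0],0],[[0,0,0.1],[0,0,0],-1],[[0,0,0.1],[0,0,0],-1],[[0,0,0.1],[0,0,0],-1],[[0,0,0.1],[0,0,0],-1],[[0,0,0.1],[0,0,0],-1],[[0,0,2],[0,0,0],-1],[[0,0,5],[0,0,0],-1],[[0,0,10],[0,0,0],-1],[[0,0,14],[0,0,0],-1],[[0,0,16],[0,0,0],-1],[[0,0,16],[0,0,0],-1],[[0,0,16],[0,0,0],-1]]'
python3 - <<'E'
from h import *
arms('11')
cv2.imwrite('pics/c11.png',np.hstack([cv2.resize(cv2.imread('pics/side11.png')[160:370,220:500],(400,300),interpolation=2),cv2.resize(cv2.imread('pics/scene11.png')[200:350,310:510],(400,300),interpolation=2)]))
E
```

```text
time_s: 21.8
position: [558.4, -360.7, 272.8]
eef_rot: [[0.268, 0.963, 0.0], [0.963, -0.268, 0.0], [0.0, 0.0, -1.0]]
contact_force: [-0.9, -0.1, -0.3]
width: 0.998
grasp_force: 0.0
side [(46, 24.3), (48, 25.2), (23, 25.0), (15, 24.7)]
scene [(37, 24.7), (39, 24.6), (28, 24.9), (20, 24.5)]
```

View pics/c11.png

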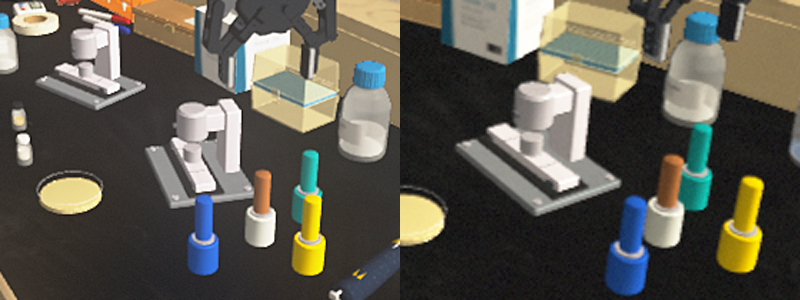

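The mallet stands upright, head down, at (262,210) in the left half. The carrier is flat on its pad and the gripper is clear of everything.

```bash
python3 -c "
from rig import hand_in
print(hand_in())"
```

```text
the job is handed in; nothing more can be done
None
```

Job handed in at about 22 s: the carrier was tapped down in alternating steps and lies flat on its pad, the mallet stands upright head down where it started, and stand B was not touched.

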